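# Load a chip carrier under the leaf springs of a spring-bed test stage

## Robot

A 6-joint arm with a two-finger parallel gripper is mounted at the origin on a cart in front of the work surface, level with it; the furniture and walls round the work are solid. World frame = base frame: x ahead of the robot, y to its left, z up, the work surface at z = 0. Lengths are in m, angles in degrees, forces in N, time in s.
With the tool pointing down it reaches from about 0.3 to 0.95 m from the base axis. Payload 3.1 kg.
Tool frame: the origin (TCP) lies on the centre line of the jaws, within the pads' length; the fingertips stand 19 mm ahead of it and the grasp point (between the pads) is the TCP; z points along the fingers, y is the line along which they close (so a half turn about z gives the same grasp; the last joint's range is limited). The gripper opens to 85 mm and grips with 20 to 120 N. Pads are 22 mm wide; open, the fingers measure 114 mm over their backs; the gripper's body (76 mm by 85 mm) begins 54 mm behind the grasp point. The pads swing forward as they close: fully open they stand 13 mm farther back than shut.
Start: joints at [-79.739, 17.653, 93.61, -0, 68.738, -3.994], TCP at [0.154, -0.606, 0.25] pointing down, gripper open.
Joint ranges: [-175.34, 175.34], [-45.06, 112.39], [2.9, 150.54], [-68.45, 248.45], [3.09, 151.38], [-168.51, 168.51]. Speed limits (degrees/s): [159.86, 159.86, 180, 180, 180, 180].

## Interface

Orientations are given as a 3x3 rotation matrix whose columns are the frame's x, y, z axes.
In Python, from cell import status, cams, arm gives the robot as it stands.
- The arm moves only by the tool servo_tool, never from a script. Its arguments are lists of equal length, an entry for each row: "fingers": the opening, from 0 (shut) to 1 (fully open); "slide": the shift along the tool's x, y, z in cm, a list of three; "delta_rot": the turn, a rotation vector about the tool's x, y, z in degrees, a list of three. A call has 1 to 5 rows; each row is the pose to reach, as a shift and turn from the pose commanded when the call began, along the tool's axes at that moment; what a row does not reach only later rows make up. A row lasts 1/10 s, in which the tool goes at most 50 mm and 8.59 degrees, less where a joint would pass 70% of its speed; a pose out of reach is approached as far as the arm can. A call with a gripper value outside its range is refused whole. The fingers move at their own pace and stop on an object; "force" is the grip in N (left out, the last holds). Time passes only in rows, so rows that repeat a pose let the fingers close. It gives the time, the measured TCP pose, the force, the opening and the grip force at its end, in the units of the state.
- status.sense(): the state, without advancing time (a new reading comes with each control period).
- cams.camera(name): name is "scene" or "top" or "wrist"; returns a dict with "pixels" (420x560x3 uint8, red, green, blue), "depth" (420x560 float32, m along the optical axis (not along the pixel's ray), 0 where there is no reading), "K" (3x3 intrinsics, pixels), "k1" (the pictures are not rectified: a ray, as slopes to the right and down, at radius r is drawn at 1 + k1 r^2 times it, then the intrinsics apply), "R" (3x3) and "t" (3): a world point X has camera coordinates R X + t; the wrist camera has in their place "mount" (4x4, takes a point from camera to tool coordinates, whose origin is the TCP and whose axes are the flange's). Camera axes: x right, y down, z forward; pixel columns grow to the right and rows downward; lengths in m; the calibration is good to about 2 mm. A picture is of the moment at which its call begins: read the wrist's pose just before it.
- arm.close_job(): hands the job in; it is judged then, once.
The state is a dict: "t": time; "joint_pos": joint angles; "qd": joint speeds; "joint_torque": joint torques, N m; "ee_pos": TCP position; "tool_rot": TCP orientation; "wrist_force": force on the tool from outside, world axes, zero at the start; "torque": the same for the moment, N m; "finger_gap": opening from 0.0 (shut) to 1.0 (fully open); "finger_force": force on a finger pad.
Only numpy, scipy, OpenCV 4.12 (cv2) and the standard library are available. Lean on these libraries where they do the work, as an engineer would, in place of code of your own. Each camera call takes 0.05 s, during which the arm holds its last target. There are 200 camera calls.

## Task

Load the chip carrier into the test stage: with closed fingertips on the flat pad behind its cross rib, press the carrier down against its sprung bed and, keeping it pressed, slide it under the two leaf springs until its nose stands against the end stop, then let go so that the springs hold it. After that, push the pin of the swing keeper round until the keeper stops square across the channel behind the rib. Only press and push: do not lift the carrier off the bed, and leave the other things on the table where they are.

Things in the scene. Friction and masses are not known exactly. Their poses are not given: they have to be found in the camera images.
- stage: Dark steel fixture, fixed to the table, 180 (x) x 120 (y) x 38 mm. Origin: centre of its underside, on the table. x = slide direction, from the open end to the end stop; y left of it; z up. All positions below given as x, y, z are in this frame, in mm. A channel 59 mm wide runs along x between two rails (|y| = 29.5 to 44, top at z = 29.5); in it lies a slippery grey plastic bed on springs.
- jaw_gate (a point): Middle of the entry between two aluminium jaws, one on each rail (x = 26 to 47, |y| = 17 to 44, underside z = 29.5, top z = 38), at x = 26, y = 0, z = 29.5. Under each jaw sits a leaf spring. A carrier on the raised bed is too high (plate top z = 32) and butts against the jaws; pressed down 4 mm or more it passes beneath them.
- end_stop (a point): Centre of the end stop's face, at x = 76, y = 0, z = 22; the stop's top is at z = 34. The carrier's nose comes to rest here.
- carrier_pad (a point): Point on the plate's top face in the finger pad behind the carrier's rib, on its centre line; x towards the nose, z up. The plate reaches 76 mm ahead of and 19 mm behind it; the rib's rear face is 14.5 mm ahead, so the pad is 33.5 mm long, 56 mm wide. Starts at x = -66 to -52, z = 32. Fully home it is at x = 0, y = 0; z = 26 pressed down, 1 to 2 mm higher once released.
- carrier: Loose chip carrier lying in the channel: aluminium plate 95 (x) x 56 (y) x 8 mm, about 0.14 kg, with a cross rib (8 along x, 30 along y, 9 mm high) and, ahead of that, a small ceramic submount with the chip. Origin: centre of its underside, 28.5 mm ahead of and 8 mm below the pad point; x towards its nose.
- bed (a joint): Downward travel of the sprung bed under the carrier, m: 0 raised, 0.006 bottomed. It pushes up with 11 N at 0 and 17 N at 0.006; pressing the carrier with 15 to 25 N keeps it bottomed. Sliding the pressed carrier takes a further 5 to 15 N against the rib.
- leaf_left (a joint): Upward bend of the left leaf spring, rad: 0 free, 0.05 to 0.15 with the carrier under it. The leaf slopes down along the slide direction from its root under the jaw at x = 28 to its lowest line at x = 52, y = 22.5, z = 24.5 when free, and bears down on the plate with 5 to 8 N.
- leaf_right (a joint): The same for the right leaf spring, at y = -22.5.
- keeper (a joint): Angle of the swing keeper, rad, about a vertical pivot on the left rail. Near 0 it points back along the rail (-x); at 1.57 it stands on its stop square across the channel (towards -y), 2.5 mm behind the rib of a carrier that is home. Positive: counter-clockwise from above. Needs about 1 N at the pin and stays where it is left. Arm 9 mm wide, z = 30.5 to 36.5.
- keeper_pivot (a point): Point on the keeper's pivot axis at the top of its arm, at x = 7.5, y = 37, z = 36.5; a screw head 3.5 mm high stands on it.
- keeper_pin (a point): Middle of the upright pin by which the keeper is pushed: 9 mm thick, 15 mm tall, z = 36.5 to 51.5, standing on the keeper's arm 38 mm from the pivot.
- clear_box: clear hinged flat box, 75x110x13 mm, beside the stage; loose; origin at the centre of its underside. To be left alone.
- adapter_1: small metal fibre adapter, 12x34x12 mm, beside the stage; loose; origin at the centre of its underside. To be left alone.
- usb_stick: memory stick, 54x18x8 mm, beside the stage; loose; origin at the centre of its underside. To be left alone.
- fibre_cleaver: fibre cleaver, black and grey, 85x58x51 mm; loose; origin at the centre of its underside. To be left alone.
- swab_jar: glass jar of cotton swabs, 67 mm across, 127 mm tall; loose; origin at the centre of its underside. To be left alone.
- blue_bottle: blue dropper bottle, 54 mm across, 136 mm tall; loose; origin at the centre of its underside. To be left alone.
- fibre_spool: spool of fibre lying flat, 105 mm across, 35 mm high; loose; origin at the centre of its underside. To be left alone.
- carton_2: small yellow carton, 60x85x42 mm; loose; origin at the centre of its underside. To be left alone.
- fibre_stand_1: slotted base plate with a thin post and fibre tip, 25x62x95 mm, behind the stage; loose; origin at the centre of its underside. To be left alone.
- tweezers: steel tweezers lying flat, 122 mm long; loose; origin at the centre of its underside. To be left alone.
- adapter_0: small metal fibre adapter, 12x34x12 mm; loose; origin at the centre of its underside. To be left alone.
- adapter_2: small metal fibre adapter, 12x34x12 mm; loose; origin at the centre of its underside. To be left alone.
Mind the look-alikes: they are no part of the job. What is shaped like the carrier but pink is not meant.

How it is judged:
By the outcome, as a careful person would: the job done as asked, in the order asked, and still so for the second after the job is handed in, with the robot touching nothing.
It also fails if it takes over 48 s, if anything falls off the work surface, if the arm or the gripper's body presses on something with over 40 N, if the wrist force passes 120 N, or if a joint passes its speed limit or range.

## Working session

There is one attempt and no reset: what is moved stays moved. The work goes in short steps, Python scripts to look and compute and a tool call to move; the robot and the scene stay as the last step left them, time stands still between calls to the robot, and variables do not carry over. Pictures are saved under pics/ and viewed, at most 10 in all, crops included, and the job is handed in when it is done.

Besides the shell and the picture viewer there is one more tool, called after "Call:" by a JSON object that holds its "api" and its "payload". servo_tool: Moves the arm, as the interface text tells. Its arguments: {"type":"object","properties":{"fingers":{"type":"array"},"slide":{"type":"array"},"delta_rot":{"type":"array"},"force":{"type":"number"}},"required":["fingers","slide","delta_rot"]}

```bash
mkdir -p pics; cat > h.py <<'E'
import numpy as np, cv2
from cell import status, cams, arm
def snap(n,f):
    s=status.sense(); c=cams.camera(n); cv2.imwrite('pics/'+f+'.png',c['pixels'][:,:,::-1]); 
    if 'mount' in c:
        M=np.array(c['mount']); Rt=np.array(s['tool_rot']); 
        A=Rt@M[:3,:3]; b=Rt@M[:3,3]+np.array(s['ee_pos']); c['R']=A.T; c['t']=-A.T@b
    np.savez('pics/'+f+'.npz',**{k:np.array(c[k]) for k in('pixels','depth','K','k1','R','t')}); return c
def load(f): return np.load('pics/'+f+'.npz')
def ray(c,u,v):
    p=cv2.undistortPoints(np.array([[[u,v]]],float),np.array(c['K']),np.array([float(c['k1']),0,0,0]))[0,0]
    return np.array([p[0],p[1],1.])
def px2w(c,u,v,z=None):
    R=np.array(c['R']);t=np.array(c['t']).ravel(); r=ray(c,u,v)
    o=-R.T@t; d=R.T@r
    k=(z-o[2])/d[2] if z is not None else np.median(c['depth'][int(v)-1:int(v)+2,int(u)-1:int(u)+2])
    return o+k*d
def w2px(c,X):
    R=np.array(c['R']);t=np.array(c['t']).ravel()
    return cv2.projectPoints(np.atleast_2d(np.array(X,float)),cv2.Rodrigues(R)[0],t,np.array(c['K']),np.array([float(c['k1']),0,0,0]))[0][:,0]
E
python3 - <<'E'
from h import *
s=status.sense(); print(s['ee_pos'],np.round(s['tool_rot'],3),s['t'])
for n in('top','scene'):
    c=snap(n,n+'0'); print(n,np.round(c['R'],3),c['t'],c['K'],c['k1'])
E
```

```text
[ 0.15372453 -0.60498871  0.24903047] [[ 0.969  0.246 -0.   ]
 [ 0.246 -0.969  0.002]
 [ 0.    -0.002 -1.   ]] 0.0
top [[ 0.006 -1.     0.017]
 [-0.998 -0.007 -0.063]
 [ 0.064 -0.017 -0.998]] [-0.07256408  0.56809111  1.71491341] [[520.26296209   0.         287.26356722]
 [  0.         520.26296209 206.60118128]
 [  0.           0.           1.        ]] 0.04683902215944363
scene [[-0.857 -0.515 -0.001]
 [-0.39   0.651 -0.651]
 [ 0.336 -0.558 -0.759]] [0.44511552 0.29774126 1.22813024] [[408.01235899   0.         280.08118163]
 [  0.         408.01235899 209.7177049 ]
 [  0.           0.           1.        ]] -0.0196384459880039
```

View pics/top0.png

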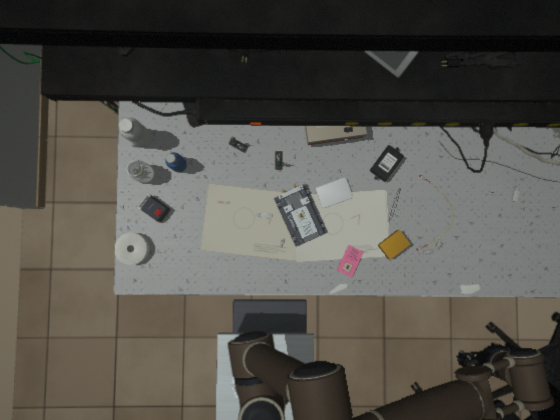

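The top view shows the stage near pixel (301,215), with the pink look-alike at (350,261). I'll zoom in on the stage.

```bash
python3 - <<'E'
from h import *
c=load('top0'); im=c['pixels'][165:265,240:370,::-1]
a=cv2.resize(im,None,fx=6,fy=6,interpolation=cv2.INTER_CUBIC)
cv2.imwrite('pics/topz.png',a)
print(px2w(c,301,215,0.03))
s=load('scene0');print(w2px(s,px2w(c,301,215,0.03)))
E
```

```text
[ 0.54032414 -0.11421836  0.03      ]
[[291.52507938 207.75903404]]
```

View pics/topz.png

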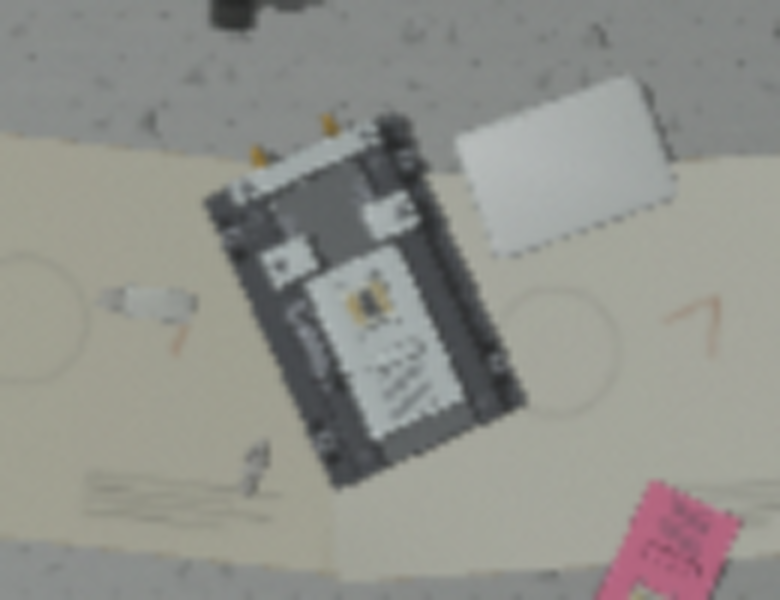

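The stage's slide direction points up and left in the image, a yaw of about 23.5°. I'll move over it for a close wrist-camera look and close the fingers on the way.

Call:
{"api": "servo_tool", "payload": {"fingers": [0, 0, 0, 0, 0], "slide": [[3.5, -2.9, 0], [7.2, -6.0, 0], [10.9, -9.1, 0], [14.6, -12.2, 0], [18.3, -15.3, 0]], "delta_rot": [[0, 0, 0], [0, 0, 0], [0, 0, 0], [0, 0, 0], [0, 0, 0]]}}

```text
t: 0.6
ee_pos: [0.2941, -0.4105, 0.2498]
tool_rot: [[0.969, 0.246, -0.0], [0.246, -0.969, 0.001], [0.0, -0.001, -1.0]]
wrist_force: [0.6, 0.3, 0.3]
finger_gap: 0.144
finger_force: 0.0
```

Call:
{"api": "servo_tool", "payload": {"fingers": [0, 0, 0, 0, 0], "slide": [[3.7, -3.1, 0], [7.4, -6.2, 0], [11.1, -9.3, 0], [14.8, -12.4, 0], [18.0, -15.0, 0]], "delta_rot": [[0, 0, 0], [0, 0, 0], [0, 0, 0], [0, 0, 0], [0, 0, 0]]}}

```text
t: 1.1
ee_pos: [0.4317, -0.2204, 0.25]
tool_rot: [[0.969, 0.247, -0.0], [0.247, -0.969, 0.0], [-0.0, -0.001, -1.0]]
wrist_force: [0.0, -0.5, 0.0]
finger_gap: -0.001
finger_force: 0.0
```

```bash
python3 - <<'E'
from h import *
s=status.sense(); print(s['ee_pos'],np.round(s['tool_rot'],3),s['t'],s['finger_gap'],s['wrist_force'])
c=load('top0')
P=[px2w(c,240+u/6,165+v/6,z) for u,v,z in[(208,200,.02),(400,115,.02),(525,405,.02),(338,488,.02)]]
print(np.round(P,3))
print(np.round(px2w(c,240+335/6,165+445/6,.02),3))
w=snap('wrist','w0'); print(np.round(w['mount'],3)); print(np.round(w2px(w,P)))
E
```

```text
[ 0.43173851 -0.22038272  0.25000216] [[ 0.969  0.247 -0.   ]
 [ 0.247 -0.969  0.   ]
 [-0.    -0.001 -1.   ]] 1.1 -0.001321875786397364 [ 2.17506882e-05 -4.74633997e-01  4.86375717e-02]
[[ 0.596 -0.027  0.02 ]
 [ 0.644 -0.133  0.02 ]
 [ 0.483 -0.203  0.02 ]
 [ 0.437 -0.1    0.02 ]]
[ 0.46  -0.098  0.02 ]
[[-0.001 -0.965 -0.264  0.066]
 [ 1.    -0.002  0.    -0.001]
 [-0.001 -0.264  0.965 -0.123]
 [ 0.     0.     0.     1.   ]]
[[123. -34.]
 [244. -61.]
 [275. 131.]
 [170. 150.]]
```

View pics/w0.png

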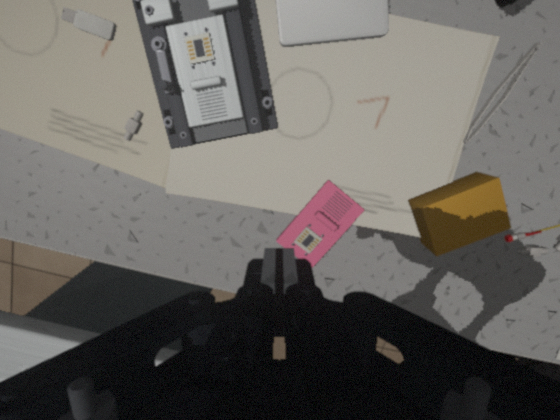

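The wrist view shows the stage at the upper left, with the rib at (207,83), the keeper at (163,65) and the pink decoy at (320,220). I'll centre and align over the stage.

Call:
{"api": "servo_tool", "payload": {"fingers": [0, 0, 0, 0], "slide": [[2.5, -2.5, 0], [5, -5, 0], [7.0, -7.3, 0], [7.0, -7.3, 0]], "delta_rot": [[0, 0, -4], [0, 0, -8], [0, 0, -9.7], [0, 0, -9.7]]}}

```text
t: 1.55
ee_pos: [0.4818, -0.132, 0.2499]
tool_rot: [[0.912, 0.41, -0.0], [0.41, -0.912, 0.002], [0.0, -0.001, -1.0]]
wrist_force: [-0.6, 0.1, -0.8]
finger_gap: -0.002
finger_force: 0.0
```

```bash
python3 - <<'E'
from h import *
s=status.sense(); print(s['ee_pos'],np.round(s['tool_rot'],3),s['t'],s['finger_gap'],s['wrist_force'])
w=snap('wrist','w1')
a=cv2.resize(w['pixels'][0:290,130:430,::-1],(800,773),interpolation=cv2.INTER_CUBIC)[:600]
cv2.imwrite('pics/w1z.png',a)
E
```

```text
[ 0.48177076 -0.13202585  0.24986552] [[ 0.912  0.41  -0.   ]
 [ 0.41  -0.912  0.002]
 [ 0.    -0.001 -1.   ]] 1.55 -0.0019690326908069814 [-0.63669948  0.13573225 -0.82059398]
```

View pics/w1z.png

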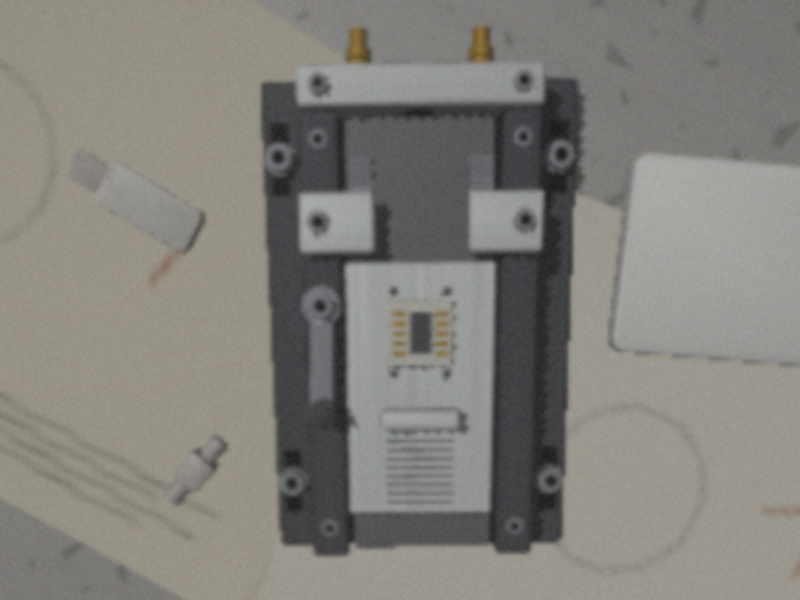

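The zoomed view shows the jaws at (336,222) and (505,220), the keeper pivot at (320,304) and its pin at about (322,408). The carrier spans (345–495, 263–512) and its rib is at (422,420). Next I fit the stage pose.

```bash
python3 - <<'E'
from h import *
from scipy.optimize import least_squares
w=load('w1'); f=300/800
pts=[(300,250,26,44,38),(373,250,26,17,38),(469,250,26,-17,38),(541,250,26,-44,38),(300,193,47,44,38),(373,192,47,17,38),(469,191,47,-17,38),(541,190,47,-44,38),(320,304,7.5,37,40),(298,105,76,None,34),(543,105,76,None,34)]
W=[px2w(w,130+p[0]*f,p[1]*f,p[4]/1000) for p in pts]
def st(x,W): 
    c,s=np.cos(x[2]),np.sin(x[2]); d=np.array(W)[:,:2]-x[:2]; return 1000*np.c_[d@[c,s],d@[-s,c]]
def r(x):
    L=st(x,W); return [L[i,0]-p[2] for i,p in enumerate(pts)]+[L[i,1]-p[3] for i,p in enumerate(pts) if p[3] is not None]
o=least_squares(r,[.54,-.116,.42],x_scale=[.01,.01,.01],loss='soft_l1'); x=o.x
print(x,np.degrees(x[2]),np.round(r(x),1)); np.save('stage.npy',x)
C=[px2w(w,130+u*f,v*f,z/1000) for u,v,z in[(345,263,32),(495,263,32),(350,512,32),(492,512,32),(384,430,32),(460,430,32),(322,405,51.5)]]
print(np.round(st(x,C),1))
# depth-based z check
for u,v in[(420,460),(420,475),(336,222),(520,430),(210,40)]:
    print(u,v,px2w(w,130+u*f,v*f))
E
```

```text
[ 0.54258659 -0.11340029  0.42482769] 24.340833654898454 [ 0.8  0.6  0.5  0.5 -0.9 -0.7 -0.5 -0.2  0.4 -0.1 -0.4 -0.4  0.3 -0.4
  0.6 -0.9  0.1 -0.1  1.3 -0.3]
[[ 22.5  27.8]
 [ 22.3 -27.5]
 [-71.3  27.6]
 [-71.5 -28.6]
 [-39.   13.9]
 [-39.1 -15.4]
 [-27.5  35.9]]
420 460 [ 0.49629683 -0.13438217  0.03150365]
420 475 [ 0.49090137 -0.13684399  0.03140293]
336 222 [ 0.56313899 -0.07061976  0.03702968]
520 430 [ 0.52262765 -0.16521069  0.02930032]
210 40 [6.06616583e-01 3.03433327e-03 5.53637922e-04]
```

Stage yaw is 24.3°. The carrier pad is at about x = -53, y = 0 and the rib rear at about -39. I'll descend above the pad.

Call:
{"api": "servo_tool", "payload": {"fingers": [0, 0, 0, 0, 0], "slide": [[1.1, 0.8, 4.5], [1.1, 0.8, 9.0], [1.1, 0.8, 13.5], [1.1, 0.8, 17], [1.1, 0.8, 18.8]], "delta_rot": [[0, 0, -0.1], [0, 0, -0.1], [0, 0, -0.1], [0, 0, -0.1], [0, 0, -0.1]]}}

```text
t: 2.1
ee_pos: [0.4907, -0.1378, 0.0585]
tool_rot: [[0.914, 0.406, -0.007], [0.406, -0.914, 0.002], [-0.005, -0.004, -1.0]]
wrist_force: [-0.1, -0.4, 0.1]
finger_gap: 0.003
finger_force: 0.0
```

```bash
cat >> h.py <<'E'
def stg():
    x=np.load('stage.npy'); s=status.sense(); c,q=np.cos(x[2]),np.sin(x[2]); d=np.array(s['ee_pos'][:2])-x[:2]
    R=np.array(s['tool_rot']); F=np.array(s['wrist_force'])
    print('t',round(s['t'],2),'stage xy',np.round(1000*np.array([d@[c,q],d@[-q,c]]),1),'tip z',round(1000*s['ee_pos'][2]-19,1),'yaw err',round(np.degrees(np.arctan2(R[1,0],R[0,0])-x[2]),2),'F',np.round([F[0]*c+F[1]*q,-F[0]*q+F[1]*c,F[2]],1))
E
python3 - <<'E'
from h import *
stg()
w=snap('wrist','w2'); cv2.imwrite('pics/w2z.png',w['pixels'][:330,100:460,::-1])
E
```

```text
t 2.1 stage xy [-57.3  -0.8] tip z 39.5 yaw err -0.37 F [-0.3 -0.3  0.1]
```

View pics/w2z.png

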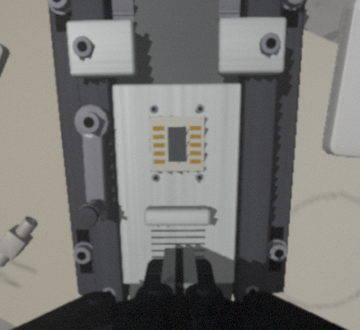

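The fingers are over the pad at about (180,265), behind the rib at (178,215). I'll settle, then press.

Call:
{"api": "servo_tool", "payload": {"fingers": [0, 0, 0], "slide": [[0, 0, 0], [0, 0, 0.3], [0, 0, 0.6]], "delta_rot": [[0, 0, 0], [0, 0, 0], [0, 0, 0]]}}

```text
t: 2.45
ee_pos: [0.4958, -0.1386, 0.0579]
tool_rot: [[0.913, 0.407, 0.004], [0.407, -0.913, -0.001], [0.003, 0.003, -1.0]]
wrist_force: [0.7, -0.8, -0.8]
finger_gap: 0.004
finger_force: 0.0
```

```bash
python3 - <<'E'
from h import *
stg()
E
```

```text
t 2.45 stage xy [-53.   -3.7] tip z 38.9 yaw err -0.32 F [ 0.3 -1.  -0.8]
```

Call:
{"api": "servo_tool", "payload": {"fingers": [0, 0], "slide": [[0, 0, 0], [0, 0, 0]], "delta_rot": [[0, 0, 0], [0, 0, 0]]}}

```text
t: 2.65
ee_pos: [0.4949, -0.1378, 0.0572]
tool_rot: [[0.913, 0.408, 0.002], [0.408, -0.913, -0.001], [0.001, 0.001, -1.0]]
wrist_force: [1.0, -1.0, -0.3]
finger_gap: 0.007
finger_force: 0.0
```

```bash
python3 - <<'E'
from h import *
stg()
E
```

```text
t 2.65 stage xy [-53.5  -2.6] tip z 38.2 yaw err -0.28 F [ 0.5 -1.4 -0.3]
```

Call:
{"api": "servo_tool", "payload": {"fingers": [0, 0, 0, 0, 0], "slide": [[0.1, -0.2, 0.2], [0.1, -0.2, 0.4], [0.1, -0.2, 0.6], [0.1, -0.2, 0.7], [0.1, -0.2, 0.8]], "delta_rot": [[0, 0, -0.2], [0, 0, -0.2], [0, 0, -0.2], [0, 0, -0.2], [0, 0, -0.2]]}}

```text
t: 3.15
ee_pos: [0.4945, -0.1352, 0.0493]
tool_rot: [[0.912, 0.411, -0.001], [0.411, -0.912, 0.0], [-0.001, -0.001, -1.0]]
wrist_force: [-2.6, 1.0, 10.2]
finger_gap: 0.001
finger_force: 5.3
```

```bash
python3 - <<'E'
from h import *
stg()
E
```

```text
t 3.15 stage xy [-52.8  -0.1] tip z 30.3 yaw err -0.08 F [-2.   2.  10.2]
```

Contact with 10 N. I'll keep pressing in small steps.

Call:
{"api": "servo_tool", "payload": {"fingers": [0, 0, 0, 0, 0], "slide": [[0, 0, 0.1], [0, 0, 0.2], [0, 0, 0.3], [0, 0, 0.4], [0, 0, 0.4]], "delta_rot": [[0, 0, 0], [0, 0, 0], [0, 0, 0], [0, 0, 0], [0, 0, 0]]}}

```text
t: 3.65
ee_pos: [0.4945, -0.1352, 0.0458]
tool_rot: [[0.912, 0.411, -0.001], [0.411, -0.912, 0.0], [-0.001, -0.001, -1.0]]
wrist_force: [-4.6, 1.7, 14.9]
finger_gap: -0.0
finger_force: 6.9
```

```bash
python3 - <<'E'
from h import *
stg()
E
```

```text
t 3.65 stage xy [-52.8  -0. ] tip z 26.8 yaw err -0.08 F [-3.5  3.5 14.9]
```

Call:
{"api": "servo_tool", "payload": {"fingers": [0, 0, 0], "slide": [[0, 0, 0.1], [0, 0, 0.15], [0, 0, 0.15]], "delta_rot": [[0, 0, 0], [0, 0, 0], [0, 0, 0]]}}

```text
t: 3.95
ee_pos: [0.4945, -0.1353, 0.0449]
tool_rot: [[0.912, 0.411, -0.001], [0.411, -0.912, 0.0], [-0.001, -0.001, -1.0]]
wrist_force: [-5.4, 1.6, 17.4]
finger_gap: -0.004
finger_force: 8.8
```

```bash
python3 - <<'E'
from h import *
stg()
E
```

```text
t 3.95 stage xy [-52.8  -0.1] tip z 25.9 yaw err -0.07 F [-4.3  3.7 17.4]
```

Call:
{"api": "servo_tool", "payload": {"fingers": [0, 0, 0, 0, 0], "slide": [[0.3, 0, 0.07], [0.6, 0, 0.07], [0.9, 0, 0.07], [1.2, 0, 0.07], [1.5, 0, 0.07]], "delta_rot": [[0, 0, 0], [0, 0, 0], [0, 0, 0], [0, 0, 0], [0, 0, 0]]}}

```text
t: 4.45
ee_pos: [0.5087, -0.1307, 0.0449]
tool_rot: [[0.911, 0.412, -0.0], [0.412, -0.911, -0.002], [-0.001, 0.002, -1.0]]
wrist_force: [-7.4, -3.0, 19.6]
finger_gap: 0.001
finger_force: 9.9
```

```bash
python3 - <<'E'
from h import *
stg()
E
```

```text
t 4.45 stage xy [-38.   -1.8] tip z 25.9 yaw err 0.01 F [-8.   0.3 19.6]
```

Call:
{"api": "servo_tool", "payload": {"fingers": [0, 0, 0, 0, 0], "slide": [[0.4, -0.1, 0.03], [0.8, -0.1, 0.03], [1.2, -0.1, 0.03], [1.6, -0.1, 0.03], [2.0, -0.1, 0.03]], "delta_rot": [[0, 0, 0], [0, 0, 0], [0, 0, 0], [0, 0, 0], [0, 0, 0]]}}

```text
t: 4.95
ee_pos: [0.5215, -0.1231, 0.0449]
tool_rot: [[0.91, 0.415, -0.013], [0.415, -0.91, -0.004], [-0.013, -0.001, -1.0]]
wrist_force: [-18.0, -9.3, 31.7]
finger_gap: -0.002
finger_force: 16.1
```

```bash
python3 - <<'E'
from h import *
stg()
w=snap('wrist','w3'); cv2.imwrite('pics/w3z.png',w['pixels'][:330,100:460,::-1])
E
```

```text
t 4.95 stage xy [-23.2  -0.2] tip z 25.9 yaw err 0.16 F [-20.3  -1.1  31.7]
```

View pics/w3z.png

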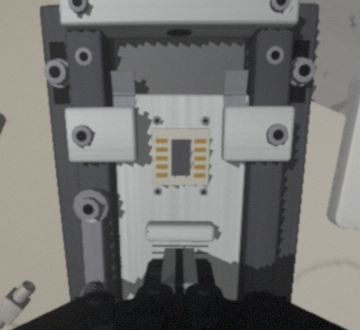

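The nose is past the jaws and meeting the leaf tips at about (122,95) and (235,92). I'll continue with a little less down-pressure.

Call:
{"api": "servo_tool", "payload": {"fingers": [0, 0, 0, 0], "slide": [[0.1, 0, -0.1], [0.3, 0, -0.1], [0.5, 0, -0.1], [0.7, 0, -0.1]], "delta_rot": [[0, 0, 0], [0, 0, 0], [0, 0, 0], [0, 0, 0]]}}

```text
t: 5.4
ee_pos: [0.5282, -0.1195, 0.045]
tool_rot: [[0.91, 0.414, -0.011], [0.414, -0.91, -0.003], [-0.011, -0.002, -1.0]]
wrist_force: [-16.1, -7.6, 25.1]
finger_gap: 0.002
finger_force: 12.3
```

```bash
python3 - <<'E'
from h import *
stg()
E
```

```text
t 5.4 stage xy [-15.6   0.4] tip z 26.0 yaw err 0.1 F [-17.8  -0.3  25.1]
```

Call:
{"api": "servo_tool", "payload": {"fingers": [0, 0, 0, 0, 0], "slide": [[0.3, 0, -0.05], [0.6, 0, -0.05], [0.9, 0, -0.05], [1.2, 0, -0.05], [1.4, 0, -0.05]], "delta_rot": [[0, 0, 0], [0, 0, 0], [0, 0, 0], [0, 0, 0], [0, 0, 0]]}}

```text
t: 5.9
ee_pos: [0.5407, -0.1134, 0.045]
tool_rot: [[0.91, 0.413, -0.011], [0.413, -0.911, -0.002], [-0.011, -0.003, -1.0]]
wrist_force: [-14.8, -6.4, 22.1]
finger_gap: -0.0
finger_force: 11.0
```

```bash
python3 - <<'E'
from h import *
stg()
E
```

```text
t 5.9 stage xy [-1.7  0.8] tip z 26.0 yaw err 0.08 F [-16.1   0.2  22.1]
```

Call:
{"api": "servo_tool", "payload": {"fingers": [0, 0, 0, 0, 0], "slide": [[0.2, 0, 0], [0.4, 0, 0], [0.6, 0, 0], [0.7, 0, 0], [0.8, 0, 0]], "delta_rot": [[0, 0, 0], [0, 0, 0], [0, 0, 0], [0, 0, 0], [0, 0, 0]]}}

```text
t: 6.4
ee_pos: [0.5467, -0.1107, 0.045]
tool_rot: [[0.91, 0.414, -0.015], [0.414, -0.91, -0.003], [-0.015, -0.003, -1.0]]
wrist_force: [-19.1, -10.5, 25.7]
finger_gap: 0.001
finger_force: 13.3
```

```bash
python3 - <<'E'
from h import *
stg()
w=snap('wrist','w4'); cv2.imwrite('pics/w4z.png',w['pixels'][:330,100:460,::-1])
E
```

```text
t 6.4 stage xy [4.8 0.8] tip z 26.0 yaw err 0.14 F [-21.7  -1.7  25.7]
```

View pics/w4z.png

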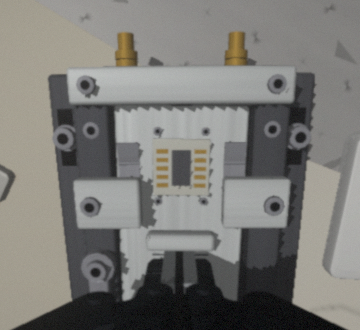

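The nose appears to be at the stop bar (row ~105). A further push will confirm it.

Call:
{"api": "servo_tool", "payload": {"fingers": [0, 0, 0], "slide": [[0.2, 0, 0], [0.3, 0, 0], [0.3, 0, 0]], "delta_rot": [[0, 0, 0], [0, 0, 0], [0, 0, 0]]}}

```text
t: 6.75
ee_pos: [0.5468, -0.1106, 0.045]
tool_rot: [[0.909, 0.415, -0.021], [0.415, -0.91, -0.005], [-0.021, -0.004, -1.0]]
wrist_force: [-23.8, -13.7, 29.7]
finger_gap: -0.002
finger_force: 15.9
```

```bash
python3 - <<'E'
from h import *
stg()
E
```

```text
t 6.75 stage xy [5.  0.8] tip z 26.0 yaw err 0.2 F [-27.3  -2.7  29.7]
```

It has stopped hard against the stop. I'll lift off while keeping a slight forward bias.

Call:
{"api": "servo_tool", "payload": {"fingers": [0, 0, 0, 0, 0], "slide": [[-0.3, 0, -0.2], [-0.4, 0, -0.5], [-0.5, 0, -0.9], [-0.7, 0, -1.4], [-0.9, 0, -2.5]], "delta_rot": [[0, 0, 0], [0, 0, 0], [0, 0, 0], [0, 0, 0], [0, 0, 0]]}}

```text
t: 7.25
ee_pos: [0.5467, -0.1103, 0.0681]
tool_rot: [[0.912, 0.411, -0.0], [0.411, -0.912, 0.001], [0.0, -0.001, -1.0]]
wrist_force: [-0.1, -0.0, -1.0]
finger_gap: -0.003
finger_force: 0.0
```

Call:
{"api": "servo_tool", "payload": {"fingers": [0, 0, 0, 0, 0], "slide": [[0, 0, -1], [-1, 0, -3], [-3, 0, -6], [-5, 0, -8], [-5, 0, -8]], "delta_rot": [[0, 0, 0], [0, 0, 0], [0, 0, 0], [0, 0, 0], [0, 0, 0]]}}

```text
t: 7.75
ee_pos: [0.503, -0.1324, 0.1526]
tool_rot: [[0.912, 0.41, 0.007], [0.41, -0.912, -0.003], [0.006, 0.006, -1.0]]
wrist_force: [0.4, -1.2, 0.1]
finger_gap: -0.003
finger_force: 0.0
```

```bash
python3 - <<'E'
from h import *
stg()
w=snap('wrist','w5'); cv2.imwrite('pics/w5z.png',cv2.resize(w['pixels'][:290,130:430,::-1],(620,600),interpolation=cv2.INTER_CUBIC))
E
```

```text
t 7.75 stage xy [-43.9  -1. ] tip z 133.6 yaw err -0.13 F [-0.1 -1.2  0.1]
```

View pics/w5z.png

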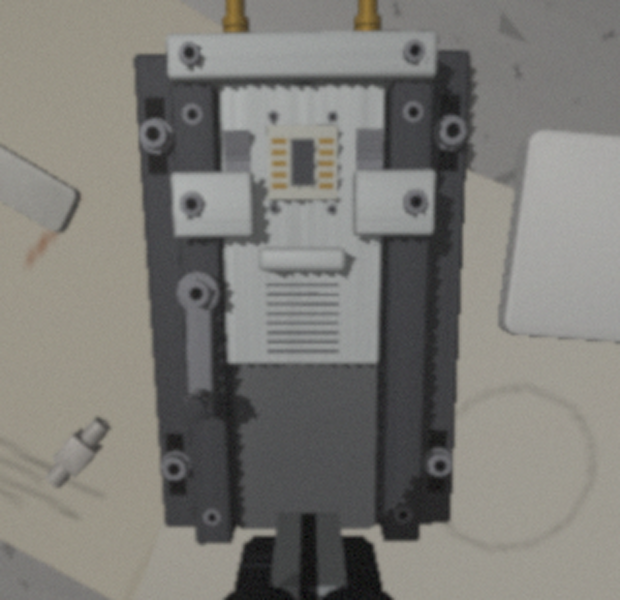

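The carrier's nose is at the stop, with the rib at (303,260) and the rear edge at row 362. Next: check its position and find the pin from depth.

```bash
python3 - <<'E'
from h import *
w=load('w5'); x=np.load('stage.npy'); c,q=np.cos(x[2]),np.sin(x[2])
def st(X): d=np.array(X)[...,:2]-x[:2]; return 1000*np.stack([d@[c,q],d@[-q,c],np.array(X)[...,2]],-1)
f=300/620; g=290/600
for n,u,v,z in[('rear',303,362,27.5),('ribrear',303,271,27.5),('jawL',174,236,38),('jawR',434,236,38),('piv',196,294,40)]: print(n,np.round(st(px2w(w,130+u*f,v*g,z/1000)),1))
for n in('w5','w1'):
    w=load(n); v,u=np.mgrid[80:260,140:420]; P=np.array([px2w(w,a,b) for a,b in zip(u.ravel(),v.ravel())]); S=st(P); z=P[:,2]*1000
    m=(z>44)&(z<56)&(S[:,0]>-45)&(S[:,0]<5)&(S[:,1]>0)&(S[:,1]<50)
    print(n,m.sum(),S[m].min(0) if m.any() else '',S[m].max(0) if m.any() else '', np.median(S[m],0) if m.any() else'')
    for n2,a,b in[('plate',(-15,10),(-8,8)),('railR',(-20,20),(-40,-32))]:
        m=(S[:,0]>a[0])&(S[:,0]<a[1])&(S[:,1]>b[0])&(S[:,1]<b[1]); print(n2,np.median(z[m]))
E
```

```text
rear [-18.2   0.6  27.5]
ribrear [14.3  0.4 27.5]
jawL [26.3 43.7 38. ]
jawR [ 26.  -43.7  38. ]
piv [ 7.2 36.8 40. ]
w5 152 [-34.21650472  33.54239986  44.13093001] [-25.98887278  42.74826576  51.39279365] [-29.71986344  37.53039984  50.70863411]
plate 26.459277509794447
railR 28.975412846476978
w1 78 [-34.70321188  33.99234455  45.15900208] [-26.05524696  41.8634371   51.41847923] [-30.22557638  37.77277605  50.60044743]
plate 34.08542041644563
railR 28.90054925499186
```

The carrier is home at x≈0 and held, with its plate at about 27 mm. The pin is at about (-30, 37.7), so the keeper angle is near 0. I'll go to the pin's outer side, above the flange.

Call:
{"api": "servo_tool", "payload": {"fingers": [0, 0, 0, 0, 0], "slide": [[0.7, -3.2, 0], [1.4, -6.4, 1], [1.4, -6.5, 4], [1.4, -6.5, 7], [1.4, -6.5, 8.2]], "delta_rot": [[0, 0, 0], [0, 0, 0], [0, 0, 0], [0, 0, 0], [0, 0, 0]]}}

```text
t: 8.3
ee_pos: [0.4856, -0.0647, 0.0633]
tool_rot: [[0.911, 0.412, -0.005], [0.412, -0.911, 0.001], [-0.004, -0.003, -1.0]]
wrist_force: [0.3, 0.5, -1.3]
finger_gap: -0.004
finger_force: 0.0
```

Call:
{"api": "servo_tool", "payload": {"fingers": [0, 0, 0], "slide": [[0, 0, 0], [0, 0, 0], [0, 0, 0]], "delta_rot": [[0, 0, 0], [0, 0, 0], [0, 0, 0]]}}

```text
t: 8.6
ee_pos: [0.4888, -0.0665, 0.0675]
tool_rot: [[0.912, 0.411, 0.003], [0.411, -0.912, -0.001], [0.002, 0.002, -1.0]]
wrist_force: [0.3, 1.3, 0.9]
finger_gap: -0.0
finger_force: 0.0
```

```bash
python3 - <<'E'
from h import *
stg()
E
```

```text
t 8.6 stage xy [-29.6  64.9] tip z 48.5 yaw err -0.1 F [0.8 1.  0.9]
```

Call:
{"api": "servo_tool", "payload": {"fingers": [0, 0, 0, 0, 0], "slide": [[0, 0, 0.5], [0, 0.4, 0.5], [0, 0.8, 0.5], [0, 1.2, 0.5], [0, 1.6, 0.5]], "delta_rot": [[0, 0, 0], [0, 0, 0], [0, 0, 0], [0, 0, 0], [0, 0, 0]]}}

```text
t: 9.1
ee_pos: [0.4938, -0.0809, 0.0614]
tool_rot: [[0.912, 0.41, -0.0], [0.41, -0.912, 0.001], [-0.0, -0.001, -1.0]]
wrist_force: [0.2, 1.3, 0.9]
finger_gap: -0.003
finger_force: 0.9
```

Call:
{"api": "servo_tool", "payload": {"fingers": [0, 0, 0, 0, 0], "slide": [[0.2, 0.5, 0], [0.4, 1.0, 0], [0.7, 1.5, 0], [1.0, 2.0, 0], [1.4, 2.4, 0]], "delta_rot": [[0, 0, 0], [0, 0, 0], [0, 0, 0], [0, 0, 0], [0, 0, 0]]}}

```text
t: 9.6
ee_pos: [0.5168, -0.0972, 0.0612]
tool_rot: [[0.912, 0.411, -0.0], [0.411, -0.912, 0.0], [-0.0, -0.0, -1.0]]
wrist_force: [-2.3, 1.2, 0.4]
finger_gap: -0.001
finger_force: 0.8
```

```bash
cat >> h.py <<'E'
def pin(n):
    w=snap('wrist',n); x=np.load('stage.npy'); c,q=np.cos(x[2]),np.sin(x[2])
    v,u=np.mgrid[80:340,120:440]; P=np.array([px2w(w,a,b) for a,b in zip(u.ravel(),v.ravel())]); d=P[:,:2]-x[:2]; S=1000*np.c_[d@[c,q],d@[-q,c],P[:,2]]
    r=np.hypot(S[:,0]-7.5,S[:,1]-37); m=(S[:,2]>48)&(S[:,2]<53)&(r>31)&(r<45)&(S[:,1]<45)&(S[:,0]<16)
    p=np.median(S[m],0); print('pin',m.sum(),p.round(1),'angle',np.degrees(np.arctan2(37-p[1],7.5-p[0])).round(1))
E
python3 - <<'E'
from h import *
stg(); pin('w6'); cv2.imwrite('pics/w6z.png',load('w6')['pixels'][:,:,::-1])
E
```

```text
t 9.6 stage xy [-16.8  25.4] tip z 42.2 yaw err -0.1 F [-1.6  2.   0.4]
pin 222 [-17.3   8.8  50.8] angle 48.7
```

View pics/w6z.png

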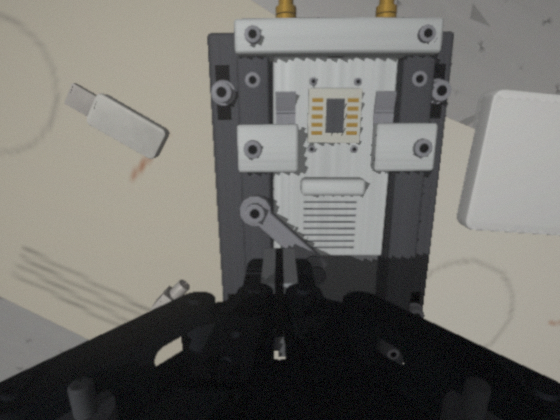

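The keeper arm is now at about 49°, from pivot (255,210) toward the fingers. I'll push a bit more, then go round behind the pin.

Call:
{"api": "servo_tool", "payload": {"fingers": [0, 0, 0, 0, 0], "slide": [[0.2, 0.2, 0], [0.4, 0.4, 0], [0.4, 0.4, 0], [0.3, -0.1, 0], [0.2, -0.3, 0]], "delta_rot": [[0, 0, 0], [0, 0, 0], [0, 0, 0], [0, 0, 0], [0, 0, 0]]}}

```text
t: 10.15
ee_pos: [0.5171, -0.093, 0.0614]
tool_rot: [[0.912, 0.411, 0.001], [0.411, -0.912, -0.0], [0.0, 0.0, -1.0]]
wrist_force: [-0.1, 0.3, -0.4]
finger_gap: 0.003
finger_force: 0.0
```

Call:
{"api": "servo_tool", "payload": {"fingers": [0, 0, 0, 0, 0], "slide": [[-1, -0.2, 0], [-2.6, -0.2, 0], [-2.6, 0.8, 0], [-2.6, 2.4, 0], [-2.6, 2.4, 0]], "delta_rot": [[0, 0, 0], [0, 0, 0], [0, 0, 0], [0, 0, 0], [0, 0, 0]]}}

```text
t: 10.65
ee_pos: [0.5061, -0.1284, 0.0623]
tool_rot: [[0.912, 0.409, 0.005], [0.409, -0.912, -0.002], [0.003, 0.004, -1.0]]
wrist_force: [0.5, 0.4, 0.1]
finger_gap: -0.003
finger_force: 0.0
```

```bash
python3 - <<'E'
from h import *
stg(); pin('w7')
E
```

```text
t 10.65 stage xy [-39.4   1.4] tip z 43.3 yaw err -0.18 F [0.6 0.2 0.1]
pin 349 [-12.8   5.7  50.8] angle 57.1
```

Call:
{"api": "servo_tool", "payload": {"fingers": [0, 0, 0, 0, 0], "slide": [[0.6, 0, 0], [1.1, 0, 0], [1.5, 0, 0], [1.9, 0, 0], [2.3, 0.1, 0]], "delta_rot": [[0, 0, 0], [0, 0, 0], [0, 0, 0], [0, 0, 0], [0, 0, 0]]}}

```text
t: 11.2
ee_pos: [0.5246, -0.1175, 0.0612]
tool_rot: [[0.911, 0.412, -0.001], [0.412, -0.911, -0.001], [-0.001, 0.0, -1.0]]
wrist_force: [-1.2, -2.6, 0.9]
finger_gap: 0.001
finger_force: 1.4
```

Call:
{"api": "servo_tool", "payload": {"fingers": [0, 0, 0, 0, 0], "slide": [[0.3, 0, 0], [0.5, 0, 0], [0.7, 0, 0], [0.9, 0, 0], [0.9, 0, 0]], "delta_rot": [[0, 0, 0], [0, 0, 0], [0, 0, 0], [0, 0, 0], [0, 0, 0]]}}

```text
t: 11.7
ee_pos: [0.5331, -0.1132, 0.0612]
tool_rot: [[0.912, 0.411, 0.0], [0.411, -0.912, 0.001], [0.001, -0.0, -1.0]]
wrist_force: [0.6, -0.9, -0.1]
finger_gap: -0.005
finger_force: 0.1
```

```bash
python3 - <<'E'
from h import *
stg(); pin('w8')
E
```

```text
t 11.7 stage xy [-8.5  4.1] tip z 42.2 yaw err -0.09 F [ 0.2 -1.  -0.1]
pin 475 [ 5.4 -0.4 50.8] angle 86.8
```

Call:
{"api": "servo_tool", "payload": {"fingers": [0, 0, 0, 0], "slide": [[0.1, 0, 0], [0.2, 0, 0], [0.3, 0, 0], [0.3, 0, 0]], "delta_rot": [[0, 0, 0], [0, 0, 0], [0, 0, 0], [0, 0, 0]]}}

```text
t: 12.15
ee_pos: [0.5351, -0.1124, 0.0612]
tool_rot: [[0.912, 0.411, -0.001], [0.411, -0.912, -0.0], [-0.001, -0.001, -1.0]]
wrist_force: [-1.9, -2.0, 0.4]
finger_gap: -0.002
finger_force: 1.3
```

```bash
python3 - <<'E'
from h import *
stg(); pin('w9')
E
```

```text
t 12.15 stage xy [-6.5  4. ] tip z 42.2 yaw err -0.08 F [-2.6 -1.   0.4]
pin 461 [ 7.5 -0.5 50.8] angle 90.0
```

Force is starting to rise. One more nudge to confirm the stop.

Call:
{"api": "servo_tool", "payload": {"fingers": [0, 0, 0, 0], "slide": [[0.1, 0, 0], [0.2, 0, 0], [0.3, 0, 0], [0.3, 0, 0]], "delta_rot": [[0, 0, 0], [0, 0, 0], [0, 0, 0], [0, 0, 0]]}}

```text
t: 12.6
ee_pos: [0.5356, -0.1121, 0.0609]
tool_rot: [[0.911, 0.412, -0.006], [0.412, -0.911, -0.001], [-0.006, -0.002, -1.0]]
wrist_force: [-7.3, -6.1, 5.4]
finger_gap: 0.004
finger_force: 4.7
```

```bash
python3 - <<'E'
from h import *
stg(); pin('w10')
E
```

```text
t 12.6 stage xy [-5.8  4.1] tip z 41.9 yaw err -0.02 F [-9.1 -2.6  5.4]
pin 461 [ 7.7 -0.4 50.7] angle 90.3
```

The keeper is on its stop: 9 N and 90°. I'll retreat straight back, then up.

Call:
{"api": "servo_tool", "payload": {"fingers": [0, 0, 0, 0, 0], "slide": [[-1, 0, 0], [-3, 0, -0.5], [-5, 0, -3], [-6, 0, -7], [-6, 0, -11]], "delta_rot": [[0, 0, 0], [0, 0, 0], [0, 0, 0], [0, 0, 0], [0, 0, 0]]}}

```text
t: 13.15
ee_pos: [0.4819, -0.1355, 0.1714]
tool_rot: [[0.912, 0.409, -0.001], [0.409, -0.912, 0.002], [-0.001, -0.002, -1.0]]
wrist_force: [0.4, -0.7, 0.5]
finger_gap: -0.001
finger_force: 0.0
```

Call:
{"api": "servo_tool", "payload": {"fingers": [0, 0, 0, 0], "slide": [[0, 0, 0], [0, 0, 0], [0, 0, 0], [0, 0, 0]], "delta_rot": [[0, 0, 0], [0, 0, 0], [0, 0, 0], [0, 0, 0]]}}

```text
t: 13.55
ee_pos: [0.4825, -0.1352, 0.1695]
tool_rot: [[0.912, 0.411, -0.003], [0.411, -0.912, 0.001], [-0.002, -0.002, -1.0]]
wrist_force: [1.4, -0.2, -0.1]
finger_gap: -0.0
finger_force: 0.0
```

```bash
python3 - <<'E'
from h import *
stg(); pin('w11'); cv2.imwrite('pics/w11z.png',cv2.resize(load('w11')['pixels'][:290,130:430,::-1],(620,600)))
E
```

```text
t 13.55 stage xy [-63.7   4.9] tip z 150.5 yaw err -0.08 F [ 1.2 -0.7 -0.1]
pin 130 [ 8.1 -0.7 50.7] angle 91.0
```

View pics/w11z.png

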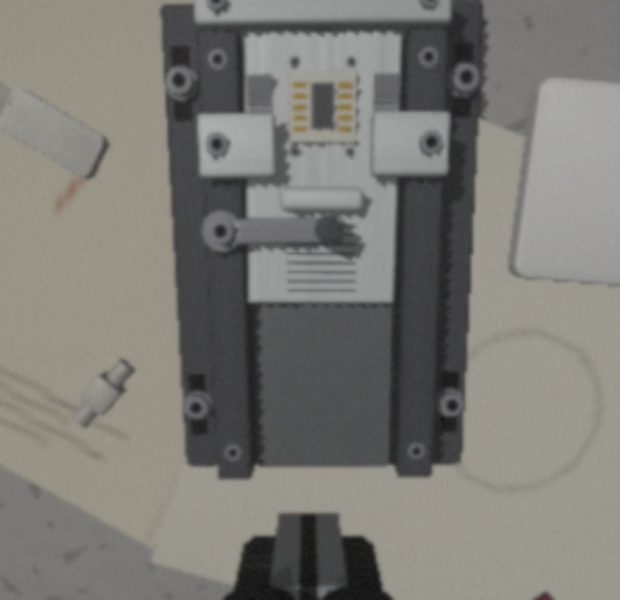

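The keeper stands square across the channel, from pivot (221,231) to pin (330,230), behind the rib at (322,197). The carrier is home and nothing is touching it, so I'm handing in.

```bash
python3 -c "
from cell import arm
print(arm.close_job())"
```

```text
the job is handed in; nothing more can be done
None
```

The carrier is loaded against the end stop and held by the leaf springs, the keeper stands square behind its rib at about 90°, and the job was handed in at about 13.6 s of the 48 s limit; no verdict came back.

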